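# Open the matching refill bottle's push-and-turn safety cap

## Robot

A 7-joint arm with a two-finger parallel gripper is mounted at the origin on the work surface. World frame = base frame: x ahead of the robot, y to its left, z up, the work surface at z = 0. Lengths are in m, angles in rad, forces in N, time in s.
With the tool pointing down it reaches from about 0.35 to 0.9 m from the base axis. Payload 19.9 kg.
Tool frame: the origin (TCP) lies between the finger pads; the fingertips stand 19 mm ahead of it and the grasp point (between the pads) is the TCP; z points along the fingers, y is the direction in which the jaws open and shut (so a half turn about z gives the same grasp; the last joint's range is limited). The gripper opens to 94 mm and grips with 3 to 60 N. Pads are 16 mm wide; open, the fingers measure 119 mm over their backs; the gripper's body (75 mm by 177 mm) begins 78 mm behind the grasp point.
Start: joints at [1.129, 0.417, -0.01, 1.614, 0.005, 1.111, -0.053], TCP at [0.244, -0.575, 0.224] pointing down, gripper open.
Joint ranges: [-2.81, 2.81], [-0.39, 2.02], [-1.27, 1.25], [0.06, 2.57], [-1.19, 4.33], [0.19, 2], [-2.82, 2.82]. Speed limits (rad/s): [1.89, 1.89, 2.39, 2.39, 3.01, 3.01, 3.01].

## Interface

Orientations are given as a 3x3 rotation matrix whose columns are the frame's x, y, z axes.
In Python, from rig import robot gives the robot as it stands. Calls block until the motion is done:
- robot.move_ptp(position, orientation): joint-space move of the TCP to a pose.
- robot.move_linear(position, velocity=0.15, frame=None, threshold=None): straight line of the TCP; frame=None keeps the orientation; velocity is the mean speed in m/s. With threshold (N) it stops when the force on the tool has changed by that much, and returns True; else False.
- robot.goto_joints(angles): joint-space move.
- robot.gripper_to(opening): finger opening in m; the grip force is fixed at half the most; returns when the fingers have stopped.
- robot.pause(seconds).
- robot.ik(position, orientation): joint angles nearest the present ones, or None.
- robot.get_state(): the state.
- robot.grab_frame(name): name is "scene" or "top" or "wrist"; returns the picture (384x512x3 uint8, red, green, blue); there is no depth.
- robot.camera_info(name): a dict with "fx", "fy", "cx", "cy" (pixels), "rvec" (rotation vector, rad) and "tvec" (3), from world to camera coordinates, as OpenCV has them. Camera axes: x right, y down, z forward; pixel columns grow to the right and rows downward; lengths in m; the calibration is good to about 2 mm. A picture is of the moment at which its call begins: read the wrist's pose just before it. camera_info takes no time and is no camera call; for the wrist camera it gives the pose at the moment of the call.
A pose or a line that the arm cannot do raises robot.PlanningError and nothing moves.
- robot.sign_off(): hands the job in, once; it reports no verdict.
The state is a dict: "time": time; "qpos": joint angles; "joint_vel": joint speeds; "effort": joint torques, N m; "ee_pos": TCP position; "tool_rot": TCP orientation; "force": force on the tool from outside, world axes, zero at the start; "moment": the same for the moment, N m; "opening": finger opening in m.
Only numpy, scipy, OpenCV 4.12 (cv2) and the standard library are available. Lean on these libraries where they do the work, as an engineer would, in place of code of your own. Each camera call takes 0.05 s, during which the arm holds its last target. There are 200 camera calls.

## Task

The empty shaker standing on the cork coaster is to be refilled next: open the refill bottle whose cap has the colour of that shaker's lid. Leave the bottle standing in its pocket, push its safety cap down, twist it free counter-clockwise while it is down, lift it off and finish still holding it in the gripper, upright and still, straight above the open mouth with about 5 cm clear beneath it, so that clinging grains fall back in. Keep the other two caps closed and do not shift the shakers, the bento box, the soup cup or the chopsticks.

Things in the scene. Friction and masses are not known exactly. Their poses are not given: they have to be found in the camera images.
- shaker_yellow: empty glass shaker with a yellow lid, 48 mm diameter, 86 mm high, origin at the centre of its underside, z up. Two of the three shakers stand in slots of the shelf, the third stands on the cork coaster; which one varies
- shaker_blue: empty glass shaker with a blue lid, 48 mm diameter, 86 mm high, origin at the centre of its underside, z up. Two of the three shakers stand in slots of the shelf, the third stands on the cork coaster; which one varies
- shaker_green: empty glass shaker with a green lid, 48 mm diameter, 86 mm high, origin at the centre of its underside, z up. Two of the three shakers stand in slots of the shelf, the third stands on the cork coaster; which one varies
- bottle_yellow: white square refill bottle, yellow labels, yellow safety cap, loose (about 0.6 kg) in a square pocket of the caddy, which keeps it from turning. Origin at the centre of its underside, z up along the neck. Body 60 x 60 mm up to z 92 mm, shoulder to 104 mm, neck 28 mm diameter with its open rim at z 124.5 mm
- cap_yellow: yellow push-and-turn safety cap, round, 48 mm diameter, 32 mm high, 40 g; origin at the centre of its underside, z up out of its top. Grip it round the upper 11 mm (solid head; the skirt below is 1 mm less in radius). Closed, its underside is at z 112.5 mm of the bottle, its top 152.5 mm above the counter, and its x axis (white mark on top) lies along the bottle's x within 5 degrees
- mouth_yellow (a point): centre of the yellow bottle's rim, hidden while capped. An inner spring holds the cap up behind catches: 8 N starts the push, 16 N at the stop 5.5 mm lower; 4 mm or more passes the catches. Held down it turns counter-clockwise seen from above: free to lift once turned 45 to 80 degrees (best 60), stops beyond 80; clockwise is blocked. Not pushed down, it neither turns nor lifts off
- bottle_blue: white square refill bottle, blue labels, blue safety cap, loose (about 0.6 kg) in a square pocket of the caddy, which keeps it from turning. Origin at the centre of its underside, z up along the neck. Body 60 x 60 mm up to z 92 mm, shoulder to 104 mm, neck 28 mm diameter with its open rim at z 124.5 mm
- cap_blue: blue push-and-turn safety cap, round, 48 mm diameter, 32 mm high, 40 g; origin at the centre of its underside, z up out of its top. Grip it round the upper 11 mm (solid head; the skirt below is 1 mm less in radius). Closed, its underside is at z 112.5 mm of the bottle, its top 152.5 mm above the counter, and its x axis (white mark on top) lies along the bottle's x within 5 degrees
- mouth_blue (a point): centre of the blue bottle's rim, hidden while capped. An inner spring holds the cap up behind catches: 8 N starts the push, 16 N at the stop 5.5 mm lower; 4 mm or more passes the catches. Held down it turns counter-clockwise seen from above: free to lift once turned 45 to 80 degrees (best 60), stops beyond 80; clockwise is blocked. Not pushed down, it neither turns nor lifts off
- bottle_green: white square refill bottle, green labels, green safety cap, loose (about 0.6 kg) in a square pocket of the caddy, which keeps it from turning. Origin at the centre of its underside, z up along the neck. Body 60 x 60 mm up to z 92 mm, shoulder to 104 mm, neck 28 mm diameter with its open rim at z 124.5 mm
- cap_green: green push-and-turn safety cap, round, 48 mm diameter, 32 mm high, 40 g; origin at the centre of its underside, z up out of its top. Grip it round the upper 11 mm (solid head; the skirt below is 1 mm less in radius). Closed, its underside is at z 112.5 mm of the bottle, its top 152.5 mm above the counter, and its x axis (white mark on top) lies along the bottle's x within 5 degrees
- mouth_green (a point): centre of the green bottle's rim, hidden while capped. An inner spring holds the cap up behind catches: 8 N starts the push, 16 N at the stop 5.5 mm lower; 4 mm or more passes the catches. Held down it turns counter-clockwise seen from above: free to lift once turned 45 to 80 degrees (best 60), stops beyond 80; clockwise is blocked. Not pushed down, it neither turns nor lifts off
- caddy: grey plastic caddy fixed to the counter, 92 x 326 mm, three square pockets in a row along its y, 120 mm apart, pocket floors 8 mm and pocket walls 60 mm above the counter; origin at the centre of its underside; which bottle is in which pocket varies
- coaster: round cork coaster lying fixed on the counter, 92 mm diameter, 10 mm thick, origin at the centre of its underside; the shaker to be refilled stands on it
- shelf: grey plastic three-slot spice shelf clamped to the left edge of the counter, 240 mm (x) x 74 mm (y), slots 78.5 mm apart along x, origin at the centre of its underside
- bento: red two-tier bento box with black lid, 104 x 184 x 100 mm, origin at the centre of its underside; bystander
- soup_cup: blue ceramic soup cup with handle, 104 mm diameter, 70 mm high, origin at the centre of its underside; bystander
- chopsticks: linked pair of steel cooking chopsticks lying flat, 290 mm long along its x, 22 mm across, 8 mm high, origin at the middle, on the counter; bystander
Not all that is in view belongs to the job. Leave any purple or red look-alike of the shaker_blue alone.

How it is judged:
On the way, in this order (a step that is already met when the one before it is completed fails the run):
1. the cap of the bottle matching the shaker on the coaster is pushed down past its catches, before it is turned (((horizontal distance between shaker_yellow and coaster below 0.06 m and z of cap_yellow in the frame of bottle_yellow below 0.1095 m and angle between the x axis of cap_yellow and the x axis of bottle_yellow, either way round below 0.3 rad) or (horizontal distance between shaker_blue and coaster below 0.06 m and z of cap_blue in the frame of bottle_blue below 0.1095 m and angle between the x axis of cap_blue and the x axis of bottle_blue, either way round below 0.3 rad) or (horizontal distance between shaker_green and coaster below 0.06 m and z of cap_green in the frame of bottle_green below 0.1095 m and angle between the x axis of cap_green and the x axis of bottle_green, either way round below 0.3 rad))), for 0.05 s.
2. that cap is twisted out of its catches while still on the neck (((horizontal distance between shaker_yellow and coaster below 0.06 m and angle between the x axis of cap_yellow and the x axis of bottle_yellow, either way round above 0.65 rad and z of cap_yellow in the frame of bottle_yellow below 0.1205 m) or (horizontal distance between shaker_blue and coaster below 0.06 m and angle between the x axis of cap_blue and the x axis of bottle_blue, either way round above 0.65 rad and z of cap_blue in the frame of bottle_blue below 0.1205 m) or (horizontal distance between shaker_green and coaster below 0.06 m and angle between the x axis of cap_green and the x axis of bottle_green, either way round above 0.65 rad and z of cap_green in the frame of bottle_green below 0.1205 m))), for 0.05 s.
At the end, for the whole second after the job is handed in: the cap of the bottle matching the shaker on the coaster is held in the fingers, still, upright within 15 degrees, its underside 25 to 90 mm above the bottle's rim and its axis within 25 mm of the neck's, touching the bottle no more; that bottle stands upright in its pocket (((horizontal distance between shaker_yellow and coaster below 0.06 m and z of cap_yellow in the frame of bottle_yellow between 0.1495 and 0.2145 m and horizontal distance between cap_yellow and bottle_yellow below 0.025 m and angle between cap_yellow's own z axis and vertical below 0.26 rad and contact force between the fingers and cap_yellow above 1 N and contact force between cap_yellow and bottle_yellow below 0.1 N and linear speed of each of cap_yellow, bottle_yellow below 0.02 m/s and z of bottle_yellow in the frame of caddy below 0.013 m and angle between bottle_yellow's own z axis and vertical below 0.1 rad) or (horizontal distance between shaker_blue and coaster below 0.06 m and z of cap_blue in the frame of bottle_blue between 0.1495 and 0.2145 m and horizontal distance between cap_blue and bottle_blue below 0.025 m and angle between cap_blue's own z axis and vertical below 0.26 rad and contact force between the fingers and cap_blue above 1 N and contact force between cap_blue and bottle_blue below 0.1 N and linear speed of each of cap_blue, bottle_blue below 0.02 m/s and z of bottle_blue in the frame of caddy below 0.013 m and angle between bottle_blue's own z axis and vertical below 0.1 rad) or (horizontal distance between shaker_green and coaster below 0.06 m and z of cap_green in the frame of bottle_green between 0.1495 and 0.2145 m and horizontal distance between cap_green and bottle_green below 0.025 m and angle between cap_green's own z axis and vertical below 0.26 rad and contact force between the fingers and cap_green above 1 N and contact force between cap_green and bottle_green below 0.1 N and linear speed of each of cap_green, bottle_green below 0.02 m/s and z of bottle_green in the frame of caddy below 0.013 m and angle between bottle_green's own z axis and vertical below 0.1 rad))); the arm keeps its last pose, push and grip.
It fails at once if another bottle's cap is turned or lifted, or its bottle lifted ((not (horizontal distance between shaker_yellow and coaster below 0.06 m) and (angle between the x axis of cap_yellow and the x axis of bottle_yellow, either way round above 0.35 rad or z of cap_yellow in the frame of bottle_yellow above 0.1225 m or z of bottle_yellow in the frame of caddy above 0.03 m)) or (not (horizontal distance between shaker_blue and coaster below 0.06 m) and (angle between the x axis of cap_blue and the x axis of bottle_blue, either way round above 0.35 rad or z of cap_blue in the frame of bottle_blue above 0.1225 m or z of bottle_blue in the frame of caddy above 0.03 m)) or (not (horizontal distance between shaker_green and coaster below 0.06 m) and (angle between the x axis of cap_green and the x axis of bottle_green, either way round above 0.35 rad or z of cap_green in the frame of bottle_green above 0.1225 m or z of bottle_green in the frame of caddy above 0.03 m))).
It fails at once if a bottle is pulled up out of its pocket (z of any of bottle_yellow, bottle_blue, bottle_green in the frame of caddy above 0.04 m).
It fails at once if a shaker, the bento box, the soup cup or the chopsticks are shifted by more than 20 mm (chopsticks 30 mm) (distance of any of shaker_yellow, shaker_blue, shaker_green, bento, soup_cup from where it was at the start of the episode above 0.02 m or distance of chopsticks from where it was at the start of the episode above 0.03 m).
It also fails if it takes over 35 s, if anything falls off the work surface, if the arm or the gripper's body presses on something with over 40 N, if the wrist force passes 120 N, or if a joint passes its speed limit or range.

## Working session

There is one attempt and no reset: what is moved stays moved. The work goes in short steps, each a Python script; the robot and the scene stay as the last script left them, time stands still between calls to the robot, and variables do not carry over. Pictures are saved under pics/ and viewed, about 8 in all and at most 12, crops included, and the job is handed in when it is done.

```bash
mkdir -p pics; ls; cat > h.py <<'E'
from rig import robot
import numpy as np, cv2
def save(n,im): cv2.imwrite('pics/'+n+'.png', im[:,:,::-1])
def ray(ci,u,v,z):
    R=cv2.Rodrigues(np.array(ci["rvec"],float))[0]; t=np.array(ci["tvec"],float).ravel()
    d=R.T@np.array([(u-ci["cx"])/ci["fx"],(v-ci["cy"])/ci["fy"],1]); c=-R.T@t
    return c+d*(z-c[2])/d[2]
E
python3 - <<'E'
from h import *
a=robot.grab_frame("scene");b=robot.grab_frame("top")
save('scene',a);save('top',b)
np.save('top.npy',b);np.save('scene.npy',a)
print(robot.camera_info("top"),robot.camera_info("scene"),robot.get_state())
E
```

```text
pics
{'fx': 367.85196861111217, 'fy': 367.85196861111217, 'cx': 252.85783663043208, 'cy': 192.74816283846192, 'rvec': array([ 2.17101308, -2.14031047,  0.11414958]), 'tvec': array([0.07911867, 0.51755587, 1.09546134])} {'fx': 495.0994043408183, 'fy': 495.0994043408183, 'cx': 258.7457932641128, 'cy': 190.30078126949658, 'rvec': array([ 1.72941741,  2.07167026, -0.65083618]), 'tvec': array([ 0.02788276, -0.3530119 ,  1.88980168])} {'time': 0.1, 'qpos': array([ 1.12849376,  0.41789641, -0.0103179 ,  1.61409927,  0.00471238,
        1.11068865, -0.0530147 ]), 'joint_vel': array([ 0.0010591 , -0.0012659 , -0.00106134, -0.00066368, -0.00125806,
       -0.00056056,  0.00123503]), 'effort': array([ 1.64789995e-03, -8.52581763e+01,  6.40208088e-01, -4.26692784e+01,
       -4.88424569e-02,  1.63373473e-02,  6.21589402e-05]), 'ee_pos': array([ 0.2437243 , -0.57518425,  0.2239051 ]), 'tool_rot': array([[ 9.20743321e-01,  3.90168541e-01, -4.97458053e-04],
       [ 3.90168848e-01, -9.20742840e-01,  9.45163382e-04],
       [-8.92579230e-05, -1.06434551e-03, -9.99999430e-01]]), 'force': array([-0.14678631, -0.56871213,  0.16608261]), 'moment': array([-0.01001278,  0.00893942,  0.00712049]), 'opening': 0.09405572025612821}
```

View pics/scene.png

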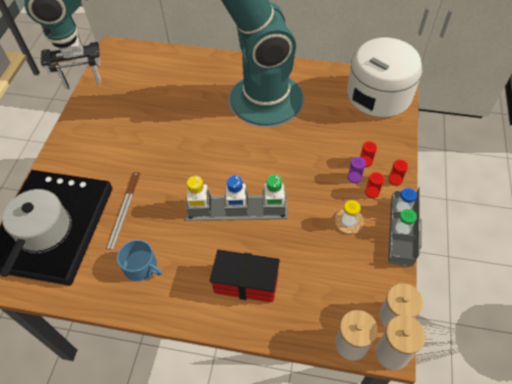

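View pics/top.png

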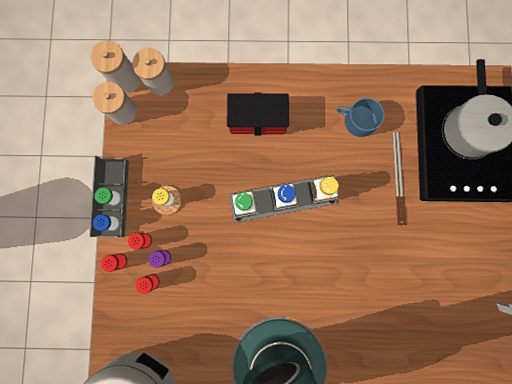

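The yellow-lidded shaker stands on the coaster: top (161,197), scene (351,208). Candidate caps in the top view are yellow (328,186), blue (286,193) and green (243,202). The red and purple shakers near (110–160, 240–285) are look-alikes and stay untouched. I choose the yellow cap, measure it in both views and check it in a close crop.

```bash
python3 - <<'E'
from h import *
T=np.load('top.npy');S=np.load('scene.npy');ct=robot.camera_info("top");cs=robot.camera_info("scene")
def blobs(im,lo,hi):
    m=cv2.inRange(cv2.cvtColor(im,cv2.COLOR_RGB2HSV),lo,hi)
    n,l,s,c=cv2.connectedComponentsWithStats(m); return [(c[i],s[i]) for i in range(1,n) if s[i][4]>25]
for n,lo,hi in [('y',(22,140,120),(34,255,255)),('b',(105,150,90),(122,255,255)),('g',(60,140,70),(85,255,255))]:
  for nm,im,ci in (('top',T,ct),('scene',S,cs)):
    for c,s in blobs(im,lo,hi): print(n,nm,c.round(1),s, ray(ci,*c,.1525).round(4), ray(ci,*c,.096).round(4))
R=cv2.Rodrigues(ct['rvec'])[0];print('top cam',-R.T@ct['tvec'])
crop=np.hstack([cv2.resize(T[165:225,220:350],None,fx=4.5,fy=4.5,interpolation=cv2.INTER_CUBIC)])
crop2=cv2.resize(S[165:225,180:295],(585,305),interpolation=cv2.INTER_CUBIC)
save('crop',np.vstack([crop,crop2]))
for y in (0,np.pi/6,-np.pi/6,-np.pi/3): pass
E
```

```text
y top [329.3 185.2] [320 177  18  18 195] [ 0.5257 -0.1233  0.1525] [ 0.5337 -0.1344  0.096 ]
y top [160.  196.3] [152 189  17  16 171] [0.4889 0.3385 0.1525] [0.4948 0.3536 0.096 ]
y scene [194.5 184.1] [187 176  16  17 214] [ 0.5364 -0.1218  0.1525] [ 0.4994 -0.1387  0.096 ]
y scene [196.5 202.6] [190 201  14   4  54] [ 0.5992 -0.0991  0.1525] [ 0.5652 -0.115   0.096 ]
y scene [351.8 207.2] [344 200  17  15 201] [0.5368 0.3475 0.1525] [0.4998 0.3524 0.096 ]
b top [286.5 193.3] [278 185  17  17 186] [ 0.5018 -0.0068  0.1525] [ 0.5085 -0.0113  0.096 ]
b top [100.6 222.2] [ 93 214  17  17 218] [0.4161 0.497  0.1525] [0.4178 0.521  0.096 ]
b scene [233.8 184.1] [228 176  14  16 139] [ 0.5161 -0.0055  0.1525] [ 0.4782 -0.017   0.096 ]
b scene [408.5 194.9] [401 189  16  13 163] [0.4656 0.5068 0.1525] [0.4253 0.5192 0.096 ]
b scene [235.2 202. ] [229 201  13   3  38] [0.5776 0.0118 0.1525] [0.5426 0.0011 0.096 ]
g top [102.9 195.1] [ 95 187  17  17 197] [0.4899 0.4955 0.1525] [0.4958 0.5194 0.096 ]
g top [243.8 201.4] [236 193  16  17 131] [0.478  0.1093 0.1525] [0.4832 0.1114 0.096 ]
g scene [273.1 183.4] [268 176  13  15 129] [0.4933 0.1099 0.1525] [0.4543 0.1037 0.096 ]
g scene [274.2 201. ] [268 200  13   3  38] [0.5547 0.1233 0.1525] [0.5185 0.1178 0.096 ]
g scene [408.1 216.2] [400 210  17  14 179] [0.5392 0.507  0.1525] [0.5024 0.5194 0.096 ]
top cam [0.38486909 0.07280443 1.14923222]
```

View pics/crop.png

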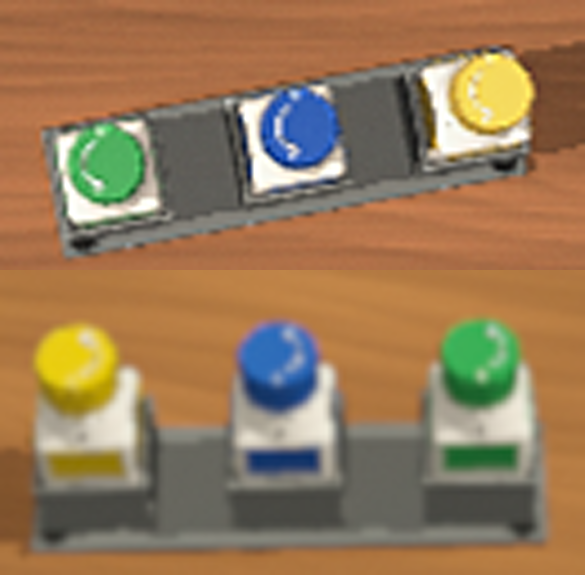

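The crop shows three caps in the caddy. The yellow one is at the -y end, crop (490,92), which is top (329,185). Its position agrees between the two views at about (0.527, -0.123). Next I move above it and refine with the wrist camera.

```bash
cat >> h.py <<'E'
def ori(a): # jaw (y axis) direction at angle a in world
    y=np.array([np.cos(a),np.sin(a),0]); z=np.array([0,0,-1.]); return np.column_stack([np.cross(y,z),y,z])
E
python3 - <<'E'
from h import *
p=[0.527,-0.123,0.29]
for d in range(-180,180,30):
    q=robot.ik(p,ori(np.radians(d))); print(d,None if q is None else np.round(q,2))
s=robot.get_state()['tool_rot'][:,1]; print(np.degrees(np.arctan2(s[1],s[0])))
robot.move_ptp(p,ori(np.radians(-80)))
ci=robot.camera_info("wrist"); im=robot.grab_frame("wrist"); save('w1',im)
np.save('w1.npy',im)
m=cv2.inRange(cv2.cvtColor(im,cv2.COLOR_RGB2HSV),(22,140,120),(34,255,255))
cn,_=cv2.findContours(m,0,2)
for c in cn:
    if cv2.contourArea(c)>300: 
        (u,v),r=cv2.minEnclosingCircle(c); print(u,v,r,cv2.contourArea(c),ray(ci,u,v,.1525)); print(cv2.fitEllipse(c))
R=cv2.Rodrigues(ci['rvec'])[0];print('cam',-R.T@ci['tvec'],ci['fx'],R[2]); s=robot.get_state();print(s['time'],s['qpos'],s['ee_pos'])
E
```

```text
-180 [-0.69  0.35  1.09  1.77 -0.33  1.22 -2.65]
-150 [ 0.32  0.22 -0.17  1.74  0.04  1.19 -2.48]
-120 [ 0.37  0.22 -0.23  1.74  0.05  1.19 -1.97]
-90 [ 0.43  0.22 -0.3   1.73  0.07  1.19 -1.46]
-60 [ 0.47  0.23 -0.34  1.73  0.08  1.2  -0.95]
-30 [ 0.54  0.23 -0.44  1.73  0.11  1.2  -0.45]
0 [ 0.62  0.25 -0.53  1.73  0.13  1.2   0.06]
30 [ 0.69  0.26 -0.62  1.73  0.16  1.21  0.56]
60 [ 0.69  0.26 -0.62  1.73  0.16  1.21  1.08]
90 [ 0.76  0.27 -0.7   1.72  0.19  1.21  1.58]
120 [ 1.03  0.38 -1.08  1.72  0.35  1.26  1.96]
150 [ 1.03  0.38 -1.08  1.72  0.35  1.26  2.48]
-67.03499934142043
256.03778076171875 178.7445526123047 21.714805603027344 1337.0 [ 0.52894852 -0.12342774  0.1525    ]
((256.20361328125, 179.3558807373047), (41.06241989135742, 42.148170471191406), 81.35834503173828)
cam [ 0.59573801 -0.11200038  0.4495341 ] 285.4256456245685 [-0.23802642 -0.04000027 -0.97043465]
2.0917 [ 0.44642619  0.22484739 -0.31963665  1.73427119  0.07553611  1.19474169
 -1.29105059] [ 0.52684164 -0.12395223  0.28982198]
```

View pics/w1.png

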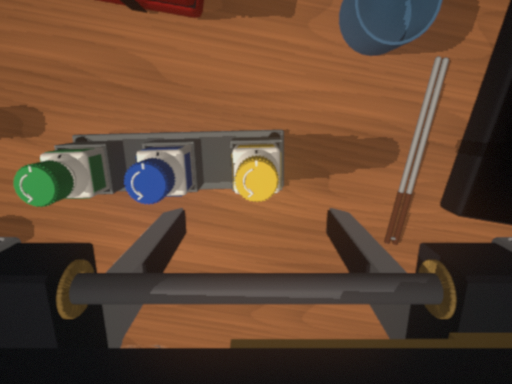

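In the wrist view the yellow cap is at (256,179), which gives (0.529, -0.123). Its radius fits 24 mm and the jaws line up with the caddy row. I descend and grip, then push under observation.

```bash
python3 - <<'E'
from h import *
x,y=0.5285,-0.1237
robot.move_linear([x,y,0.20],0.12,ori(np.radians(-80)))
hit=robot.move_linear([x,y,0.147],0.05,threshold=6)
def pr(t):
    s=robot.get_state();print(t,round(s['time'],2),s['ee_pos'].round(4),s['force'].round(1),s['moment'].round(2),round(s['opening'],4))
pr('down %s'%hit)
if not hit:
    robot.gripper_to(0.04); pr('grip')
    e=robot.get_state()['ee_pos']
    for dz in (.002,.004,.0055):
        robot.move_linear([e[0],e[1],.147-dz],0.02); pr(dz)
    save('w2',robot.grab_frame("wrist"))
E
```

```text
down False 4.2 [ 0.5287 -0.1237  0.1473] [ 0.5  0.2 -0.5] [ 0.01 -0.02  0.02] 0.0942
grip 4.99 [ 0.5286 -0.1239  0.147 ] [ 0.  -0.8  0.1] [-0.35 -0.03  0.04] 0.0473
0.002 5.24 [ 0.5288 -0.1241  0.1454] [-2.4 -1.9  8.7] [-0.27  0.63  0.  ] 0.0472
0.004 5.49 [ 0.5288 -0.1241  0.1436] [-2.9 -0.7 11.6] [-0.19  0.82  0.04] 0.0469
0.0055 5.74 [ 0.5289 -0.1241  0.1422] [-3.5 -1.6 13.4] [-0.18  0.95 -0.02] 0.0474
```

```bash
python3 - <<'E'
from h import *
def pr(t):
    s=robot.get_state();print(t,round(s['time'],2),s['ee_pos'].round(4),s['force'].round(1),s['moment'].round(2),round(s['opening'],4))
e=robot.get_state()['ee_pos']
for z in (.1405,.1395,.1385,.1375):
    robot.move_linear([e[0],e[1],z],0.02); pr(z)
    if robot.get_state()['force'][2]>20: break
robot.pause(.15);pr('hold'); save('w3',robot.grab_frame("wrist"))
E
```

```text
0.1405 6.04 [ 0.5292 -0.1242  0.1413] [-4.5  0.1 14.7] [0.13 1.17 0.08] 0.0473
0.1395 6.29 [ 0.5294 -0.1241  0.1406] [-6.1 -0.1 19.1] [0.27 1.33 0.07] 0.0471
0.1385 6.54 [ 0.5296 -0.1241  0.1399] [-6.1  0.6 23.8] [0.44 1.55 0.07] 0.0474
hold 6.69 [ 0.5297 -0.1241  0.14  ] [-6.   2.1 23.8] [0.35 1.58 0.04] 0.0471
```

View pics/w3.png

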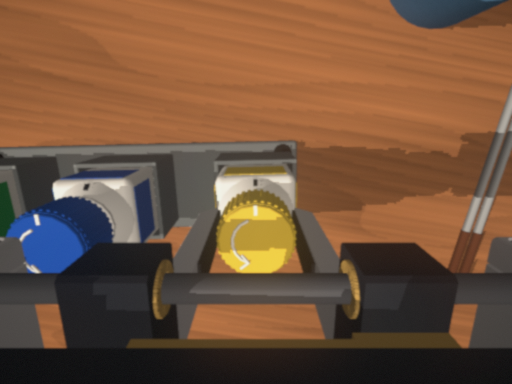

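The wrist view shows the yellow cap held at (257,235), upright, with its white mark at 12 o'clock (255,210). The force kinked at about 15 N and rose to 24 N, so the cap is at its stop. I ease back slightly and twist with joint 7.

```bash
python3 - <<'E'
from h import *
def pr(t):
    s=robot.get_state();R=s['tool_rot'];print(t,round(s['time'],2),s['ee_pos'].round(4),s['force'].round(1),s['moment'].round(2),round(s['opening'],4),np.degrees(np.arctan2(R[1,1],R[0,1])).round(1))
e=robot.get_state()['ee_pos']
x,y=0.5288,-0.1241
robot.move_linear([x,y,.1392],0.02);pr('ease')
for a in (-65,-50,-35,-20):
    q=robot.ik([x,y,.1392],ori(np.radians(a)))
    q0=robot.get_state()['qpos']; print((q-q0).round(3))
    robot.goto_joints(q); pr(a)
save('w4',robot.grab_frame("wrist"))
E
```

```text
ease 6.99 [ 0.5292 -0.1241  0.1401] [-4.8 -0.5 14.5] [0.07 1.06 0.09] 0.0471 -80.0
[ 0.043  0.007 -0.053 -0.001  0.027  0.003  0.239]
-65 7.34 [ 0.5297 -0.124   0.1402] [-0.7  1.2 14.4] [0.35 0.37 0.04] 0.047 -64.9
[ 0.043  0.008 -0.053 -0.     0.028  0.004  0.237]
-50 7.69 [ 0.5296 -0.1237  0.1402] [-1.5  3.  14.1] [0.69 0.49 0.09] 0.0468 -49.9
[ 0.043  0.009 -0.053 -0.     0.029  0.005  0.237]
-35 8.04 [ 0.5294 -0.1233  0.1401] [-2.9  4.  15.3] [1.08 0.85 0.07] 0.0471 -34.9
[ 0.043  0.01  -0.053 -0.001  0.03   0.006  0.236]
-20 8.39 [ 0.5292 -0.1233  0.1401] [-5.9  4.7 18.8] [1.19 1.52 0.02] 0.0476 -19.9
```

View pics/w4.png

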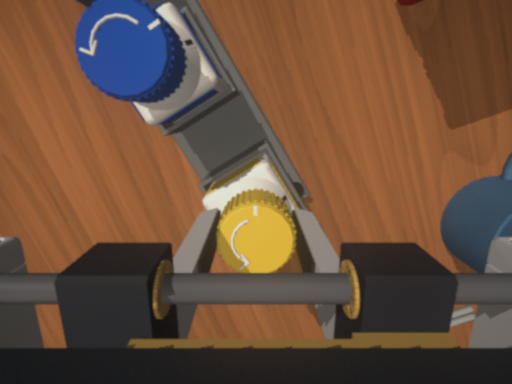

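The mark is still at 12 o'clock in the gripper view while the caddy has swung 60° behind it, so the cap turned with the jaws. I lift in two steps and check the force between them.

```bash
python3 - <<'E'
from h import *
def pr(t):
    s=robot.get_state();print(t,round(s['time'],2),s['ee_pos'].round(4),s['force'].round(1),s['moment'].round(2),round(s['opening'],4))
e=robot.get_state()['ee_pos']; x,y=0.5288,-0.1237
robot.move_linear([x,y,.146],0.02);pr('up')
robot.move_linear([x,y,.160],0.03);pr('up');f=robot.get_state()['force'][2]
if f>-4:
    robot.move_linear([x,y,.2075],0.05);robot.pause(.5);pr('top')
a=robot.grab_frame("scene");b=robot.grab_frame("wrist");c=robot.grab_frame("top")
A=cv2.resize(a[150:230,170:300],(512,315),interpolation=cv2.INTER_CUBIC)
C=cv2.resize(c[150:240,220:360],(512,329)) 
save('fin',np.hstack([np.vstack([A,C])[:600],cv2.resize(b[:300],(288,600)) if 0 else cv2.copyMakeBorder(cv2.resize(b[100:,130:400],(288,303)),0,297,0,0,0)]))
E
```

```text
up 8.93 [ 0.5289 -0.1232  0.1463] [-3.1  3.2  8.9] [ 0.9   0.73 -0.01] 0.0471
up 9.55 [ 0.5288 -0.1238  0.16  ] [-1.1  0.7 -0.8] [-0.03 -0.07 -0.04] 0.0472
top 11.15 [ 0.5288 -0.1237  0.2075] [-0.2  0.2 -0.6] [-0.02 -0.02 -0.01] 0.0474
```

View pics/fin.png

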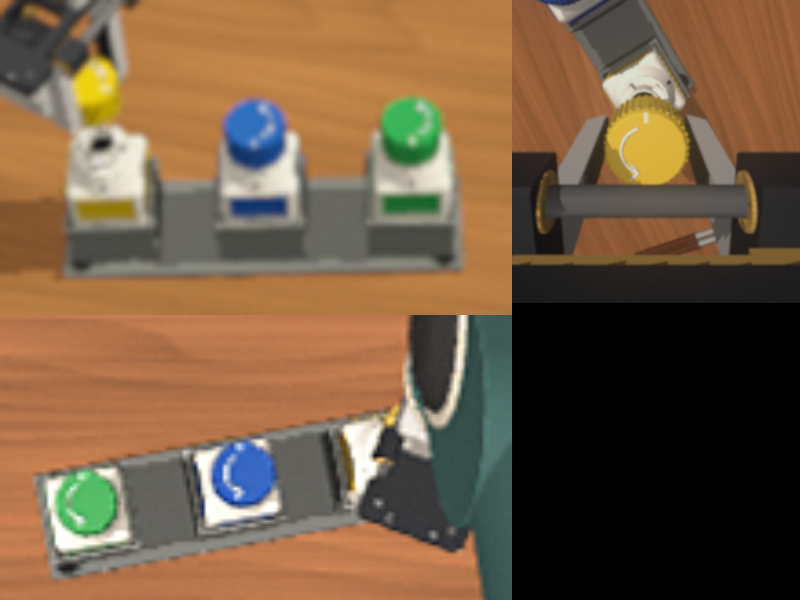

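The scene crop shows the open mouth of the yellow bottle at (103,142), with the cap held upright above it at (97,90). The blue and green caps are still closed and the bottle is seated in its pocket. I hand the job in.

```bash
python3 -c "
from h import *
robot.sign_off(); s=robot.get_state(); print(s['time'],s['ee_pos'],s['opening'])"
```

```text
the job is handed in; nothing more can be done
the job is handed in; nothing more can be done
```

The yellow bottle is open: its cap is held upright above the mouth, about 5 cm clear. I chose yellow because the yellow-lidded shaker was on the coaster. The job is handed in, and no verdict was reported.

- **Push and twist:** I gripped the cap, pushed it down to its stop, where the force kinked at about 15 N and reached 24 N, and eased back. I then turned it 60° counter-clockwise, and the wrist view showed it turning with the jaws.
- **Lift:** The vertical force fell to about -0.7 N, so only the cap came up. It ended at 11 s, with the tool still at (0.529, -0.124, 0.2075) and the jaws on the cap at 47 mm.
- **Last pictures:** The bottle was still in its pocket with its mouth open. The blue and green caps were closed.
- **Less certain:** The push moved the tool about 7 mm for a 5.5 mm cap stroke, so the cap may have slipped 1–2 mm in the jaws. The 5 cm gap is worked out from the tool height, not measured in a picture. The shakers, bento box, soup cup and chopsticks were not re-measured at the end, and no unexpected contact force showed on the way. The state readout after sign-off was refused, so the numbers above are from just before it.

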